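# Take the blade cassette out of the bench slicer for washing up

## Task

The bench slicer's blade cassette has to be washed. Flick the red locking lever all the way up, draw the cassette level along its tight channel until you feel it meet its stop (set somewhere else each time; do not force it), then lift it straight up, level, out of the open front of the channel: its hinged wire pull cannot hold it level, so take it by its body for that. Lay it down gently, flat on the floor of the aluminium tray, right side up; leave the lever up and do not disturb the bowl, tumbler or spice jar.

Things in the scene. Friction and masses are not known exactly. Their poses are not given: they have to be found in the camera images.
- slicer: Bench vegetable slicer, fixed: steel housing 220 x 86 mm, deck at x -34 to 120, z 118.5 to 124.5; white hopper with pusher on it (x -17 to 77, up to z 253 mm). Origin under its middle, on the worktop; z up; x is the channel's axis, level: the cassette slides out along -x through the front face at x -100 mm. The channel's front, x -100 to -34, is open above but for two keepers.
- mouth (a point): Centre of the channel's mouth: slicer x -100, y 0, z 101 mm; axes as the slicer's. Channel 64 mm wide for the 62 mm cassette, ledges at z 92, cheeks up to z 110. Two keeper claws (10 mm long in x, brass screws, z 111.5 to 129) clamped on the cheeks somewhere in x -85 to -52 reach over the cassette's rails: 1.5 mm play above. They stop it after 82 to 105 mm of travel (not reported: feel).
- lever (a joint): Locking lever on the slicer's right cheek (-y side), hinged about the slicer's y axis at slicer x -70, z 101 mm. 0 = down, locked: it points along -x, its dog across the right corner of the cassette's bezel. Grows as it swings up, to 1.5 rad = upright, out of the way. Friction (0.12 N m, 2 N at the knob) holds it where it is left.
- lever_knob (a point): Centre of the red knob at the lever's end, 70 mm from the hinge, at slicer y -61 mm: a disc of 20 mm diameter, 12 mm thick, axis along the slicer's y, both flat faces free for a pinch along y. Lever down: 101 to 106 mm above the worktop; up: 171 mm.
- cassette: Blade cassette, 0.3 to 0.6 kg, steel, 140 x 62 x 18 mm; origin: middle of the underside, z up, x along the slicer's x; mass centre within 12 mm. Black bezel 80 x 20 mm at x -78 to -70. Side rails x -70 to 44, notches 44 to 60, ears (24 high) 60 to 70: ears against the keepers, the claws stand over the notches and it lifts straight up (still with 0 to 6 mm backing off). Home: slicer x -30, z 92.
- pull_bar (a point): Middle of the black sleeve (12 mm diameter, 30 long, along the cassette's y) of the wire pull, a bail hinged at cassette x -80, z 9 mm, bar 46 mm from that hinge; loop behind it 35 mm wide, 36 deep, for a finger. Slight friction keeps it near level. It passes a pull and a turn about z, but no hold against drooping. Let go within 65 mm of travel the cassette lies still, level.
- tray: Loose shallow aluminium tray, 270 x 180 mm (x, y), rim 21 mm high, floor 3 mm thick, 0.9 kg. Origin: centre of its underside, on the worktop; z up. Inside 264 x 174 mm.
- bowl: White china bowl with flowers, 115 mm diameter, 52 mm high, below the slicer's mouth to catch slices. Origin: centre of its underside. Bystander.
- tumbler: Terracotta-coloured tumbler, 81 mm diameter, 112 mm high. Origin: centre of its underside. Bystander.
- spice: Spice jar with a green cap, 46 mm diameter, 106 mm high. Origin: centre of its underside. Bystander.

How it is judged:
By the outcome, as a careful person would: the job done as asked, in the order asked, and still so for the second after the job is handed in, with the robot touching nothing.
It also fails if it takes over 72 s, if anything falls off the work surface, if the arm or the gripper's body presses on something with over 40 N, if the wrist force passes 120 N, or if a joint passes its speed limit or range.

## Robot

A 7-joint arm with a two-finger parallel gripper is mounted at the origin on a cart in front of the work surface, level with it; the furniture and walls round the work are solid. World frame = base frame: x ahead of the robot, y to its left, z up, the work surface at z = 0. Lengths are in m, angles in rad, forces in N, time in s.
With the tool pointing down it reaches from about 0.4 to 0.85 m from the base axis. Payload 10.4 kg.
Tool frame: the origin (TCP) lies on the centre line of the jaws, within the pads' length; the fingertips stand 8 mm ahead of it and the grasp point (between the pads) lies 11 mm behind it (r.finger_overhang is the distance from the TCP to the fingertips, in m); z points along the fingers, y is the line along which they close (so a half turn about z gives the same grasp; the last joint's range is limited). The gripper opens to 87 mm and grips with 3 to 60 N. Pads are 19 mm wide; open, the fingers measure 117 mm over their backs; the gripper's body (75 mm by 190 mm) begins 51 mm behind the grasp point.
Start: joints at [1.203, 0.332, -0.065, 1.46, 0.022, 1.35, -0.088], TCP at [0.211, -0.588, 0.231] pointing down, gripper open.
Joint ranges: [-2.6, 2.6], [-0.5, 2.12], [-1.47, 1.34], [0.16, 2.42], [-1.27, 4.41], [0.06, 2.06], [-2.6, 2.6]. Speed limits (rad/s): [2.22, 2.22, 2.79, 2.79, 3.14, 3.14, 3.14].

## Interface

Orientations are given as a unit quaternion [x, y, z, w].
In Python, from bench import r, vision gives the robot as it stands.
- The arm moves only by the tool drive_tool, never from a script. Its argument "series" is a list of rows, each a list of 2 entries, a list of its own where there are three numbers: the shift along the world's x, y, z in cm, then the turn about the world's z in degrees. A call has exactly 10 rows; each row shifts and turns the commanded pose from where the row before left it; what a row does not reach is not made up. A row lasts 1/8 s, in which the tool goes at most 62.5 mm and 10.7 degrees, less where a joint would pass 70% of its speed; a pose out of reach is approached as far as the arm can. A call with a gripper value outside its range is refused whole. "hand" is the closure, from 0 (fully open) to 1 (shut), set as the call begins (left out, the last holds). The fingers move at their own pace and stop on an object; "newtons" is the grip in N (left out, the last holds). Time passes only in rows, so rows that do not move let the fingers close, or fill a call up. It gives the time, the measured TCP pose, the force, the opening and the grip force at its end, in the units of the state.
- r.read_state(): the state, without advancing time (a new reading comes with each control period).
- vision.camera(name): name is "scene" or "top" or "wrist"; returns a dict with "color" (480x640x3 uint8, red, green, blue), "intrinsics" (3x3 intrinsics, pixels), "R" (3x3) and "t" (3): a world point X has camera coordinates R X + t; the wrist camera has in their place "mount" (4x4, takes a point from camera to tool coordinates, whose origin is the TCP and whose axes are the flange's). Camera axes: x right, y down, z forward; pixel columns grow to the right and rows downward; lengths in m; the calibration is good to about 2 mm. A picture is of the moment at which its call begins: read the wrist's pose just before it. There is no depth.
- r.close_job(): hands the job in; it is judged then, once.
The state is a dict: "time": time; "joint_positions": joint angles; "joint_vel": joint speeds; "joint_torque": joint torques, N m; "ee_pos": TCP position; "eef_rot": TCP orientation; "ft_force": force on the tool from outside, world axes, zero at the start; "torque": the same for the moment, N m; "width": finger opening in m; "grip_force": force on a finger pad.
Only numpy, scipy, OpenCV 4.12 (cv2) and the standard library are available. Lean on these libraries where they do the work, as an engineer would, in place of code of your own. Each camera call takes 0.05 s, during which the arm holds its last target. There are 200 camera calls.

## Working session

There is one attempt and no reset: what is moved stays moved. The work goes in short steps, Python scripts to look and compute and a tool call to move; the robot and the scene stay as the last step left them, time stands still between calls to the robot, and variables do not carry over. Pictures are saved under pics/ and viewed, at most 11 in all, crops included, and the job is handed in when it is done.

Besides the shell and the picture viewer there is one more tool, called after "Request:" in YAML: its name, and indented under it one key for each argument. drive_tool: Moves the arm, as the interface text tells. Its arguments: {"type":"object","properties":{"series":{"type":"array"},"hand":{"type":"number"},"newtons":{"type":"number"}},"required":["series"]}

```bash
mkdir -p pics
cat > h.py <<'E'
import numpy as np, cv2
from bench import r, vision
def snap(n,f):
    c=vision.camera(n); cv2.imwrite('pics/'+f,c['color'][:,:,::-1]); return c
def cams():
    import pickle; return pickle.load(open('cams.pkl','rb'))
def ray(c,u,v):
    d=np.linalg.inv(c['intrinsics'])@[u,v,1]; R=np.array(c['R']);t=np.array(c['t'])
    return -R.T@t, R.T@d
def atz(c,u,v,z):
    o,d=ray(c,u,v); return o+d*(z-o[2])/d[2]
def proj(c,X):
    p=np.array(c['R'])@np.array(X)+c['t']; p=c['intrinsics']@p; return p[:2]/p[2]
E
python3 - <<'E'
from h import *
import pickle
c={n:snap(n,n+'0.png') for n in('scene','top')}
pickle.dump(c,open('cams.pkl','wb'))
for n in c: print(n,ray(c[n],320,240),c[n]['intrinsics'])
s=r.read_state(); print(s)
E
```

```text
scene (array([-0.06010297,  0.83424211,  0.65208579]), array([ 0.51051536, -0.73357557, -0.44866543])) [[528.47367548   0.         323.83381235]
 [  0.         528.47367548 238.59203839]
 [  0.           0.           1.        ]]
top (array([ 0.3144863 , -0.08770696,  1.17618183]), array([ 2.24693768e-01,  8.51185091e-05, -9.74543222e-01])) [[494.58585365   0.         313.06701725]
 [  0.         494.58585365 237.51272849]
 [  0.           0.           1.        ]]
{'time': 0.1, 'joint_positions': array([ 1.20336701,  0.33283224, -0.06475914,  1.46084875,  0.02160287,
        1.34993157, -0.08849572]), 'joint_vel': array([-0.00082655, -0.00234732,  0.00122193, -0.00087347,  0.00031307,
        0.00175277, -0.00142451]), 'joint_torque': array([ 8.10764195e-04, -6.24548435e+01,  2.44233274e-02, -3.90717459e+01,
       -6.13990612e-02,  3.66491417e-02,  1.07641038e-04]), 'ee_pos': array([ 0.21118429, -0.58787212,  0.22982304]), 'eef_rot': array([ 9.85166310e-01,  1.71600999e-01, -1.35159324e-04, -6.48057550e-04]), 'ft_force': array([-0.20472998, -0.52040999, -0.13180599]), 'torque': array([-0.00675093,  0.03948411, -0.0149612 ]), 'grip_force': 0.0, 'width': 0.08709477754208443}
```

View pics/scene0.png

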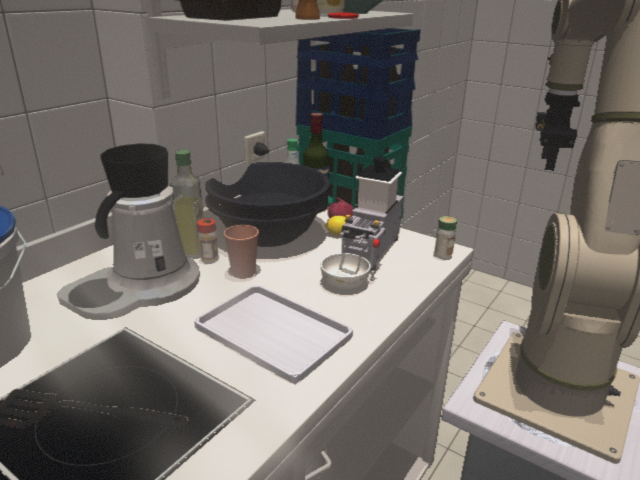

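View pics/top0.png

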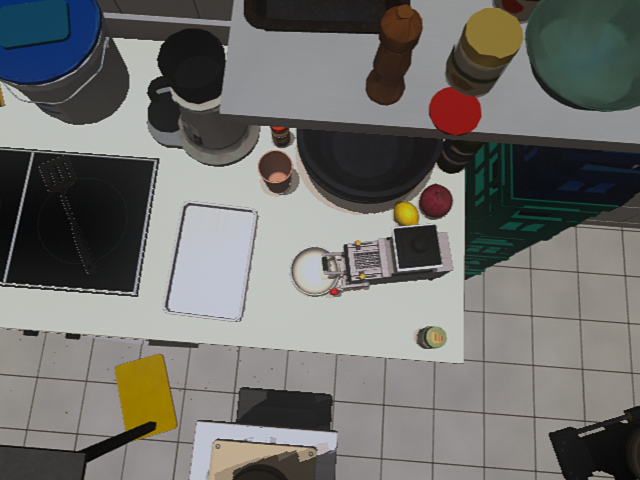

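The scene picture shows the slicer at about (370,225), with its mouth toward the bowl (345,270). In the top picture the slicer spans x 345-450 at row ~255, the tray is at (212,262), and image right is world -y. I'll enlarge both.

Run:
```python
from h import *
a=cv2.imread('pics/top0.png')[215:315,285:465]; b=cv2.imread('pics/scene0.png')[150:300,310:420]
a=cv2.resize(a,None,fx=4.4,fy=4.4,interpolation=cv2.INTER_CUBIC); cv2.imwrite('pics/topz.png',a)
b=cv2.resize(b,None,fx=4,fy=4,interpolation=cv2.INTER_CUBIC); cv2.imwrite('pics/scz.png',b)
```

```text
(no output)
```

View pics/topz.png

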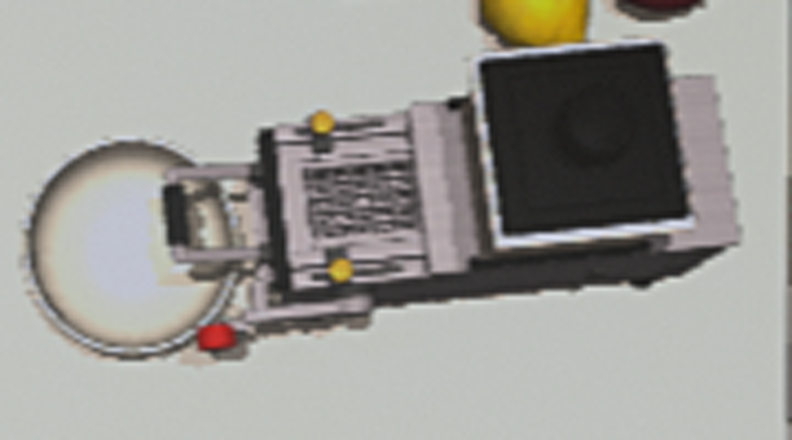

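View pics/scz.png

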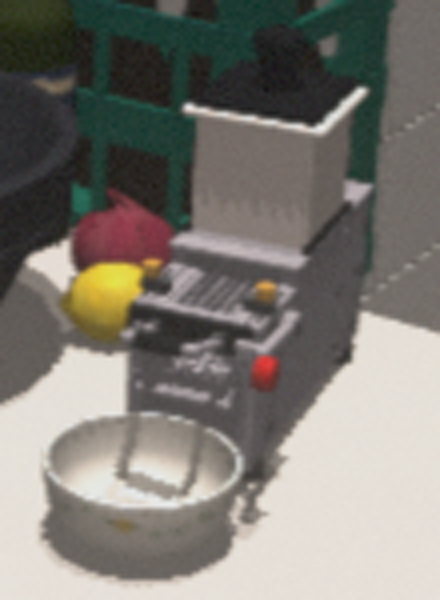

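```bash
cat >> h.py <<'E'
def S(p,q):
    c,s=np.cos(p[2]),np.sin(p[2]); q=np.array(q,float)/1000
    return np.array([p[0]+c*q[0]-s*q[1],p[1]+s*q[0]+c*q[1],q[2]])
E
python3 - <<'E'
from h import *
from scipy.optimize import least_squares
C=cams(); T=C['top'];s=C['scene']
z=lambda u,v:(285+u/4.4,215+v/4.4)
w=lambda u,v:(310+u/4,150+v/4)
obs=[(T,(-140,-61,103),z(216,336)),(T,(-156,0,101),z(175,215)),
(T,(-34,43,124.5),z(410,105)),(T,(-34,-43,124.5),z(430,272)),(T,(120,-43,124.5),z(740,242)),(T,(120,43,124.5),z(715,76)),
(T,(-108,40,111),z(261,130)),(T,(-108,-40,111),z(278,292)),(s,(-140,-61,103),w(264,373))]
f=lambda p:np.concatenate([proj(c,S(p,q))-o for c,q,o in obs])
p0=[*atz(T,*z(500,180),.12)[:2],-np.pi/2]
R=least_squares(f,p0,loss='soft_l1');p=R.x
print(p,np.degrees(p[2])); print(f(p).reshape(-1,2).round(1))
np.save('p.npy',p)
for n,q in dict(knob=(-140,-61,103),hinge=(-70,-61,101),bar=(-156,0,101),mouth=(-100,0,101)).items(): print(n,S(p,q).round(4))
def inv(X):
    c,s_=np.cos(p[2]),np.sin(p[2]);d=X[:2]-p[:2];return (c*d[0]+s_*d[1],-s_*d[0]+c*d[1])
for a in((322,122),(342,269)): print('screw',inv(atz(T,*z(*a),.127)))
print('bowl',atz(T,*z(133,249),.052),inv(atz(T,*z(133,249),.052)))
# tray rim corners full-res, z .021
for a in((185,202),(257,205),(241,320),(166,313)): print('tray',atz(T,*a,.021).round(3))
print('tumbler',atz(T,275,163,.112),'spice',atz(T,432,337,.106))
E
```

```text
[ 0.53380428 -0.25440384 -1.40173127] -80.31328577073748
[[ 0.1 -0. ]
 [-0.7  0.7]
 [-0.2 -0.6]
 [ 0.2  0.4]
 [ 0.7  0.6]
 [ 0.2 -0.3]
 [-0.3 -0.5]
 [-0.2 -1.5]
 [ 0.6  0.4]]
knob [ 0.4501 -0.1267  0.103 ]
hinge [ 0.4619 -0.1957  0.101 ]
bar [ 0.5076 -0.1006  0.101 ]
mouth [ 0.517  -0.1558  0.101 ]
screw (np.float64(-0.07852063092404606), np.float64(0.03661190066281315))
screw (np.float64(-0.07716394845928518), np.float64(-0.03711208431891493))
bowl [ 0.49855534 -0.08209079  0.052     ] (np.float64(-0.1757873135521246), np.float64(-0.005752849812631845))
tray [0.65  0.248 0.021]
tray [0.656 0.072 0.021]
tray [0.378 0.08  0.021]
tray [0.381 0.255 0.021]
tumbler [0.73247648 0.02834802 0.112     ] spice [ 0.36862293 -0.34018316  0.106     ]
```

Request:
drive_tool:
  series:
    - [[2.4,4.6,0],8]
    - [[2.4,4.6,0],8]
    - [[2.4,4.6,0],8]
    - [[2.4,4.6,0],8]
    - [[2.4,4.6,0],8]
    - [[2.4,4.6,0],8]
    - [[2.4,4.6,0],8]
    - [[2.4,4.6,0],8]
    - [[2.4,4.6,0],8]
    - [[2.4,4.6,0],8]
  hand: 0.55

```text
time: 1.35
ee_pos: [0.4516, -0.1267, 0.2305]
eef_rot: [0.643, 0.766, -0.0, 0.0]
ft_force: [0.5, -1.2, 0.2]
width: 0.0392
grip_force: 0.0
```

```bash
cat >> h.py <<'E'
from scipy.spatial.transform import Rotation as Ro
def inv(p,X):
    c,s=np.cos(p[2]),np.sin(p[2]);d=np.array(X[:2])-p[:2];return 1000*np.array([c*d[0]+s*d[1],-s*d[0]+c*d[1],X[2]])
def st():
    s=r.read_state();p=np.load('p.npy');y=Ro.from_quat(s['eef_rot']).as_matrix()[:,1]
    print('t',s['time'],'pos',s['ee_pos'].round(4),'slicer',inv(p,s['ee_pos']).round(1),'closing',round(np.degrees(np.arctan2(y[1],y[0])),2),'F',s['ft_force'].round(1),'M',s['torque'].round(2),'w',round(s['width'],4),'grip',s['grip_force'],'j',s['joint_positions'].round(2)); return s,p
E
python3 - <<'E'
from h import *
s,p=st()
c=snap('wrist','w0.png')
T=np.eye(4);T[:3,:3]=Ro.from_quat(s['eef_rot']).as_matrix();T[:3,3]=s['ee_pos']
M=np.linalg.inv(T@c['mount']); c['R']=M[:3,:3];c['t']=M[:3,3]
for q in((-140,-61,103),(-156,0,101),(-108,40,111),(-108,-40,111),(-78,37,129),(-78,-37,129)): print(q,proj(c,S(p,q)).round())
print('scene bar',proj(cams()['scene'],S(p,(-156,0,101))))
import pickle;pickle.dump(c,open('w0.pkl','wb'))
E
```

```text
t 1.35 pos [ 0.4516 -0.1267  0.2305] slicer [-139.7  -59.5  230.5] closing 10.01 F [ 0.5 -1.2  0.2] M [-0.01 -0.14  0.03] w 0.0392 grip 0.0 j [ 0.75  0.02 -0.58  1.83  0.01  1.3   0.35]
(-140, -61, 103) [315. 236.]
(-156, 0, 101) [387. 218.]
(-108, 40, 111) [431. 275.]
(-108, -40, 111) [339. 274.]
(-78, 37, 129) [431. 316.]
(-78, -37, 129) [343. 315.]
scene bar [349.38617667 241.72558304]
```

View pics/w0.png

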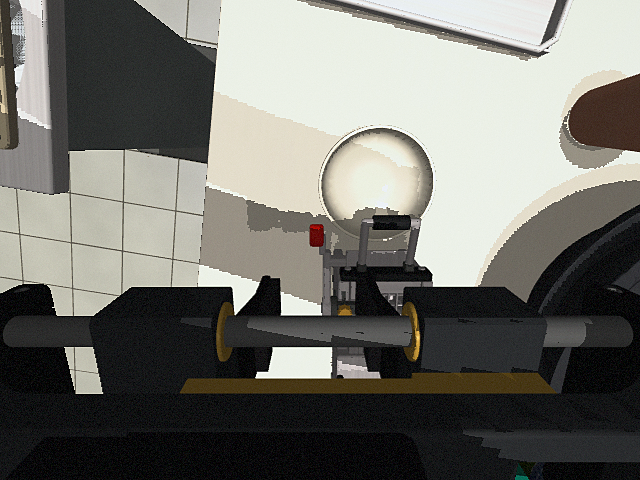

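The wrist picture shows the knob at (316,236), within 1 px of the prediction. The bar is at (391,222), about 4 px off, so I'll triangulate its height.

Run:
```python
from h import *
import pickle
from scipy.optimize import least_squares
p=np.load('p.npy');C=cams();w=pickle.load(open('w0.pkl','rb'));T=C['top'];s=C['scene']
ob=[(w,(391,222)),(T,(285+175/4.4,215+215/4.4)),(s,(349,271))]
for o in (ob[:2],ob[1:],ob):
    R=least_squares(lambda X:np.concatenate([proj(c,X)-u for c,u in o]),S(p,(-156,0,101)))
    print(inv(p,R.x).round(1),R.fun.round(1))
for d in (0,10,20,30,45):
    a=np.radians(d);X=S(p,(-110-46*np.cos(a),0,101-46*np.sin(a)));print(d,[proj(c,X).round(1) for c,_ in ob])
```

```text
[-155.3    0.7  114.7] [-0.3  0.  -0.2 -0.7]
[-148.6    8.7   18.7] [ 1.2  3.  -3.2 -0.7]
[-135.7   19.8   14.4] [-3.  -2.7  6.1 -1.8 -5.3 -2.5]
0 [array([386.6, 217.7]), array([324.1, 264.6]), array([349.4, 241.7])]
10 [array([384.8, 216.5]), array([324.3, 265.2]), array([349.4, 244.7])]
20 [array([383., 217.]), array([325.1, 265.7]), array([349.6, 247.3])]
30 [array([381.3, 219. ]), array([326.6, 266.1]), array([350. , 249.4])]
45 [array([379.1, 224.3]), array([329.6, 266.6]), array([351. , 251.7])]
```

Request:
drive_tool:
  series:
    - [[-0.15,0,-3],-0.3]
    - [[0,0,-3],0]
    - [[0,0,-3],0]
    - [[0,0,-2],0]
    - [[0,0,-1.5],0]
    - [[0,0,-1.2],0]
    - [[0,0,0],0]
    - [[0,0,0],0]
    - [[0,0,0],0]
    - [[0,0,0],0]

```text
time: 2.65
ee_pos: [0.45, -0.1283, 0.0939]
eef_rot: [0.646, 0.763, 0.0, 0.0]
ft_force: [0.4, -0.0, -0.2]
width: 0.0389
grip_force: 0.0
```

Request:
drive_tool:
  series:
    - [[0,0,0],0]
    - [[0,0,0],0]
    - [[0,0,0],0]
    - [[0,0,0],0]
    - [[0,0,0],0]
    - [[0,0,0],0]
    - [[0,0,0],0]
    - [[0,0,0],0]
    - [[0,0,0],0]
    - [[0,0,0],0]
  hand: 1
  newtons: 12

```text
time: 3.9
ee_pos: [0.4515, -0.1279, 0.0942]
eef_rot: [0.646, 0.763, 0.001, 0.001]
ft_force: [6.5, 0.9, -1.1]
width: 0.0139
grip_force: 12.0
```

Run:
```python
from h import *
s,p=st()
a=np.linspace(0,1.53,17)
# knob starts at angle a0~0.03; displacement steps from there, world cm
P=np.array([S(p,(-70-70*np.cos(t),-61,101+70*np.sin(t))) for t in a])*100
print(np.diff(P,axis=0).round(2).tolist())
```

```text
t 3.9 pos [ 0.4515 -0.1279  0.0942] slicer [-138.5  -59.8   94.2] closing 9.49 F [ 6.5  0.9 -1.1] M [ 0.2  -1.44  0.09] w 0.0139 grip 11.999742414336652 j [ 0.73  0.17 -0.58  2.    0.11  1.01  0.26]
[[0.01, -0.03, 0.67], [0.02, -0.09, 0.66], [0.03, -0.16, 0.65], [0.04, -0.22, 0.63], [0.05, -0.28, 0.61], [0.06, -0.33, 0.58], [0.07, -0.38, 0.54], [0.07, -0.43, 0.5], [0.08, -0.48, 0.46], [0.09, -0.52, 0.41], [0.09, -0.56, 0.36], [0.1, -0.59, 0.3], [0.1, -0.61, 0.25], [0.11, -0.63, 0.18], [0.11, -0.65, 0.12], [0.11, -0.66, 0.06]]
```

Request:
drive_tool:
  series:
    - [[0.11,-0.03,0.67],0]
    - [[0.02,-0.09,0.66],0]
    - [[0.03,-0.16,0.65],0]
    - [[0.04,-0.22,0.63],0]
    - [[0.05,-0.28,0.61],0]
    - [[0.06,-0.33,0.58],0]
    - [[0.07,-0.38,0.54],0]
    - [[0.07,-0.43,0.5],0]
    - [[0.08,-0.48,0.46],0]
    - [[0.09,-0.52,0.41],0]

```text
time: 5.15
ee_pos: [0.4565, -0.156, 0.1507]
eef_rot: [0.646, 0.763, 0.001, -0.0]
ft_force: [5.5, 4.0, -6.9]
width: 0.0136
grip_force: 17.7
```

Request:
drive_tool:
  series:
    - [[0.09,-0.56,0.36],0]
    - [[0.1,-0.59,0.3],0]
    - [[0.1,-0.61,0.25],0]
    - [[0.11,-0.63,0.18],0]
    - [[0.11,-0.65,0.12],0]
    - [[0.11,-0.66,0.06],0]
    - [[0,0,0],0]
    - [[0,0,0],0]
    - [[0,0,0],0]
    - [[0,0,0],0]

```text
time: 6.4
ee_pos: [0.4604, -0.1793, 0.1602]
eef_rot: [0.642, 0.767, 0.004, -0.01]
ft_force: [-6.5, 49.9, -1.6]
width: 0.0129
grip_force: 38.7
```

```bash
python3 -c "
from h import *
st()"
```

```text
t 6.4 pos [ 0.4604 -0.1793  0.1602] slicer [-86.4 -59.8 160.2] closing 10.18 F [-6.5 49.9 -1.6] M [11.49  1.54  0.37] w 0.0129 grip 38.73671678826213 j [ 0.79  0.15 -0.54  1.85  0.07  1.17  0.41]
```

The 50 N in y suggests a finger is bearing on the upright lever at its stop. I'll back off, release and look.

Request:
drive_tool:
  series:
    - [[-0.15,1.0,0],0]
    - [[0,0,0],0]
    - [[0,0,0],0]
    - [[0,0,0],0]
    - [[0,0,0],0]
    - [[0,0,0],0]
    - [[0,0,0],0]
    - [[0,0,0],0]
    - [[0,0,0],0]
    - [[0,0,0],0]
  hand: 0.5

```text
time: 7.65
ee_pos: [0.4607, -0.1844, 0.1634]
eef_rot: [0.646, 0.763, 0.0, 0.0]
ft_force: [0.8, -0.2, 0.5]
width: 0.0435
grip_force: 0.0
```

Run:
```python
from h import *
s,p=st()
c=snap('top','t1.png');d=snap('scene','s1.png');C=cams()
a=cv2.resize(c['color'][215:315,305:445,::-1],None,fx=4,fy=4,interpolation=cv2.INTER_CUBIC)
b=cv2.resize(d['color'][180:280,330:410,::-1],None,fx=4,fy=4,interpolation=cv2.INTER_CUBIC)
cv2.imwrite('pics/c1.png',np.hstack([a[:,:480],b]))
for t in(1.2,1.35,1.5):
  X=S(p,(-70-70*np.cos(t),-61,101+70*np.sin(t)));print(t,(proj(C['top'],X)-[305,215])*4,(proj(C['scene'],X)-[330,180])*4+[480,0])
```

```text
t 7.65 pos [ 0.4607 -0.1844  0.1634] slicer [-81.3 -60.3 163.4] closing 9.45 F [ 0.8 -0.2  0.5] M [-0.04 -0.11  0.02] w 0.0435 grip 0.0 j [ 0.79  0.14 -0.54  1.86  0.08  1.16  0.39]
1.2 [208.76417355 282.07211208] [700.26257692 125.99645546]
1.35 [228.79276906 279.46099681] [706.37718503 115.03761223]
1.5 [249.26989883 277.18516499] [712.4239533  106.41637351]
```

View pics/c1.png

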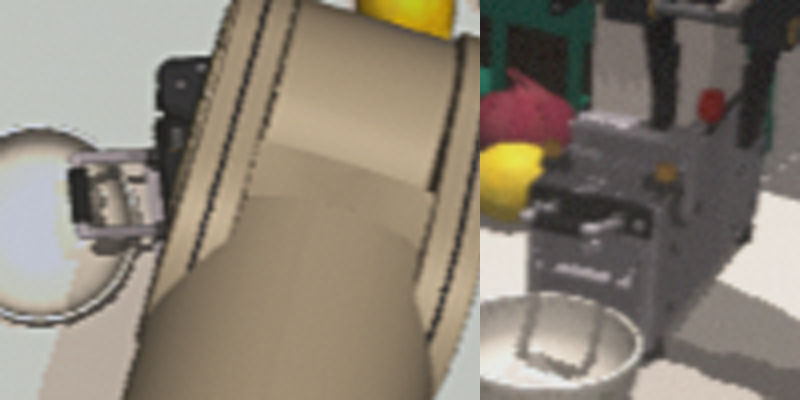

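The red knob is at (712,105) in the crop, which matches 1.5 rad (712,106), so the lever is fully up. Next I'll hook the wire pull with one finger.

Request:
drive_tool:
  series:
    - [[0,0,2],0]
    - [[0,0,3],0]
    - [[0,0,3.7],0]
    - [[1,0.7,0],0.3]
    - [[2,1.5,0],0]
    - [[2.5,1.8,0],0]
    - [[2.5,1.9,0],0]
    - [[1.5,1,0],0]
    - [[0.53,0.46,0],0]
    - [[0,0,0],0]

```text
time: 9.0
ee_pos: [0.5608, -0.111, 0.2501]
eef_rot: [0.644, 0.765, -0.0, -0.0]
ft_force: [0.1, 0.1, -0.0]
width: 0.0433
grip_force: 0.0
```

Request:
drive_tool:
  series:
    - [[0,0,0],0]
    - [[0,0,0],0]
    - [[0,0,-2],0]
    - [[0,0,-3],0]
    - [[0,0,-3],0]
    - [[0,0,-2],0]
    - [[0,0,-1],0]
    - [[0,0,0],0]
    - [[0,0,0],0]
    - [[0,0,0],0]
  hand: 0

```text
time: 10.25
ee_pos: [0.5614, -0.1109, 0.1412]
eef_rot: [0.644, 0.765, 0.0, 0.001]
ft_force: [-0.4, -0.8, -0.9]
width: 0.0869
grip_force: 0.0
```

Run:
```python
from h import *
s,p=st()
c=snap('wrist','w2.png')
T=np.eye(4);T[:3,:3]=Ro.from_quat(s['eef_rot']).as_matrix();T[:3,3]=s['ee_pos']
M=np.linalg.inv(T@c['mount']); c['R']=M[:3,:3];c['t']=M[:3,3]
print(proj(c,S(p,(-156,0,101))),proj(c,S(p,(-156,0,110))))
```

```text
t 10.25 pos [ 0.5614 -0.1109  0.1412] slicer [-136.8   51.4  141.2] closing 9.75 F [-0.4 -0.8 -0.9] M [ 0.04 -0.1  -0.08] w 0.0869 grip 0.0 j [ 0.61  0.34 -0.59  1.69  0.21  1.17  0.13]
[231.00133349 243.21842016] [227.14645369 247.65180872]
```

View pics/w2.png

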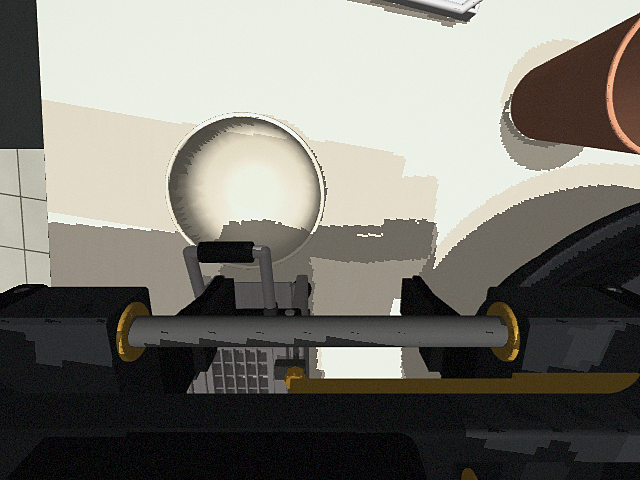

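The bar is at (226,251), slightly raised, and the finger is over the loop between the wires. I'll shift 4 mm toward the slicer and lower.

Request:
drive_tool:
  series:
    - [[0.03,-0.4,0],0]
    - [[0,0,0],0]
    - [[0,0,-1],0]
    - [[0,0,-1],0]
    - [[0,0,-1],0]
    - [[0,0,-1],0]
    - [[0,0,-1],0]
    - [[0,0,0],0]
    - [[0,0,0],0]
    - [[0,0,0],0]

```text
time: 11.55
ee_pos: [0.5616, -0.1148, 0.0908]
eef_rot: [0.644, 0.765, 0.0, 0.0]
ft_force: [0.3, -0.1, 0.3]
width: 0.0871
grip_force: 0.0
```

Request:
drive_tool:
  series:
    - [[-0.08,0.49,0],0]
    - [[-0.08,0.49,0],0]
    - [[-0.08,0.49,0],0]
    - [[-0.08,0.49,0],0]
    - [[-0.08,0.49,0],0]
    - [[-0.08,0.49,0],0]
    - [[0,0,0],0]
    - [[0,0,0],0]
    - [[0,0,0],0]
    - [[0,0,0],0]

```text
time: 12.8
ee_pos: [0.5565, -0.0854, 0.0903]
eef_rot: [0.644, 0.765, 0.0, -0.0]
ft_force: [-0.1, 0.3, 0.3]
width: 0.0872
grip_force: 0.0
```

Run:
```python
from h import *
s,p=st()
```

```text
t 12.8 pos [ 0.5565 -0.0854  0.0903] slicer [-162.8   50.8   90.3] closing 9.75 F [-0.1  0.3  0.3] M [-0.01 -0.13  0.03] w 0.0872 grip 0.0 j [ 0.57  0.38 -0.59  1.76  0.24  1.07  0.06]
```

```bash
cat >> h.py <<'E'
def wrist(s,f):
    c=snap('wrist',f);T=np.eye(4);T[:3,:3]=Ro.from_quat(s['eef_rot']).as_matrix();T[:3,3]=s['ee_pos']
    M=np.linalg.inv(T@c['mount']); c['R']=M[:3,:3];c['t']=M[:3,3]; return c
E
python3 - <<'E'
from h import *
s,p=st()
c=wrist(s,'w3.png')
g=c['color'].max(2); m=(g<45).astype('uint8'); m[285:]=0
n,l,S_,ce=cv2.connectedComponentsWithStats(m)
for i in range(1,n):
    if S_[i,4]>150: print(S_[i],ce[i].round())
for t in(0,10,20,25): print(t,proj(c,S(p,(-155-t,0,108))),proj(c,S(p,(-108-t,40,111))),proj(c,S(p,(-108-t,-40,111))))
E
```

```text
t 12.8 pos [ 0.5565 -0.0854  0.0903] slicer [-162.8   50.8   90.3] closing 9.75 F [-0.1  0.3  0.3] M [-0.01 -0.13  0.03] w 0.0872 grip 0.0 j [ 0.57  0.38 -0.59  1.76  0.24  1.07  0.06]
[156 274  79  11 757] [195. 280.]
[402 276  24   9 167] [413. 281.]
0 [205.23553375 335.50329778] [293.97259748 424.2038182 ] [129.92946673 423.81058243]
10 [203.22989223 315.8414184 ] [293.61423537 407.29629493] [126.75865657 406.89723122]
20 [201.14950382 295.44677385] [293.24337022 389.79887799] [123.47722476 389.39381547]
25 [200.07996146 284.96174318] [293.05304272 380.81922714] [121.79320078 380.41109886]
```

Request:
drive_tool:
  series:
    - [[-0.08,0.46,0],0]
    - [[-0.08,0.46,0],0]
    - [[-0.08,0.46,0],0]
    - [[-0.08,0.46,0],0]
    - [[-0.08,0.46,0],0]
    - [[-0.08,0.46,0],0]
    - [[-0.08,0.46,0],0]
    - [[-0.07,0.46,0],0]
    - [[0,0,0],0]
    - [[0,0,0],0]

```text
time: 14.1
ee_pos: [0.5502, -0.0484, 0.0905]
eef_rot: [0.644, 0.765, 0.0, -0.0]
ft_force: [0.3, 0.3, 0.8]
width: 0.0871
grip_force: 0.0
```

Run:
```python
from h import *
s,p=st()
c=wrist(s,'w4.png')
g=c['color'].max(2); m=(g<45).astype('uint8'); m[285:]=0
n,l,S_,ce=cv2.connectedComponentsWithStats(m)
for i in range(1,n):
    if S_[i,4]>150: print(S_[i],ce[i].round())
```

```text
t 14.1 pos [ 0.5502 -0.0484  0.0905] slicer [-200.3   50.9   90.5] closing 9.76 F [0.3 0.3 0.8] M [ 0.   -0.11  0.04] w 0.0871 grip 0.0 j [ 0.53  0.36 -0.61  1.79  0.24  1.06 -0.  ]
[  0 106   8  90 195] [  3. 158.]
[ 160  270   77   15 1095] [198. 277.]
[402 276  24   9 167] [413. 281.]
```

View pics/w4.png

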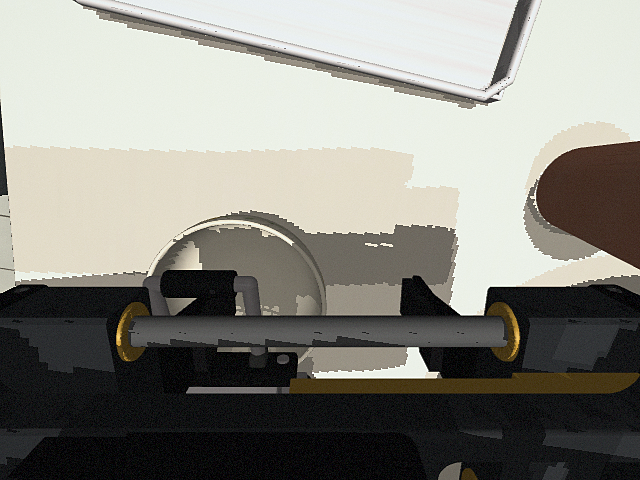

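The sleeve is at (198,283), up against the finger, and the bezel's right end is at (297,355), so the cassette has followed. I'll work out the travel from it.

Run:
```python
from h import *
s=r.read_state();p=np.load('p.npy');c=wrist(s,'w5.png')
for q in((297,353),(190,355)): print(inv(p,atz(c,*q,.111)).round(1))
for t in (55,60,65): print(t,proj(c,S(p,(-108-t,40,111))),proj(c,S(p,(-155-t,0,106))))
for q in((-200,20),(-193,51),(-124,0),(-125,0),(-126,0)): print(q,S(p,(*q,100)).round(4))
```

```text
[-185.3   42.1  111. ]
[-184.1   -6.7  111. ]
55 [293.18589673 393.93331993] [203.04860945 298.37744639]
60 [292.996676   385.03394857] [202.01683277 288.10806889]
65 [292.80411365 375.97741535] [200.96582698 277.64730222]
(-200, 20) [ 0.5199 -0.0539  0.1   ]
(-193, 51) [ 0.5516 -0.0556  0.1   ]
(-124, 0) [ 0.5129 -0.1322  0.1   ]
(-125, 0) [ 0.5128 -0.1312  0.1   ]
(-126, 0) [ 0.5126 -0.1302  0.1   ]
```

Run:
```python
from h import *
s=r.read_state();p=np.load('p.npy');c=wrist(s,'w6.png')
for t in (57,62,67,72): print(t,proj(c,S(p,(-108-t,40,91))),proj(c,S(p,(-108-t,40,101))))
```

```text
57 [295.82162775 363.78628112] [294.57094149 376.29206807]
62 [295.67263185 355.58656486] [294.40303201 367.72524458]
67 [295.52128301 347.25735885] [294.23231742 359.01530298]
72 [295.36752505 338.79557133] [294.05872683 350.15862665]
```

Request:
drive_tool:
  series:
    - [[0.08,-0.5,0],0]
    - [[0,0,0],0]
    - [[0,0,2],0]
    - [[0,0,3],0]
    - [[0,0,3],0]
    - [[-1,-2,0],0]
    - [[-1.5,-3,0],0]
    - [[-1,-2,0],0]
    - [[-0.35,-0.62,0],0]
    - [[0,0,0],0]

```text
time: 15.5
ee_pos: [0.5128, -0.1295, 0.1711]
eef_rot: [0.644, 0.765, 0.0, 0.0]
ft_force: [0.2, 0.4, 0.3]
width: 0.0869
grip_force: 0.0
```

Run:
```python
from h import *
s,p=st()
print((S(p,(-126.5,0,104))-s['ee_pos'])*100)
```

```text
t 15.5 pos [ 0.5128 -0.1295  0.1711] slicer [-126.6    0.3  171.1] closing 9.75 F [0.2 0.4 0.3] M [ 0.   -0.12 -0.01] w 0.0869 grip 0.0 j [ 0.69  0.21 -0.59  1.77  0.13  1.2   0.23]
[-0.02752081 -0.01980241 -6.7137107 ]
```

Request:
drive_tool:
  series:
    - [[0,0,-1.5],0]
    - [[0,0,-1.5],0]
    - [[0,0,-1.5],0]
    - [[0,0,-1.2],0]
    - [[0,0,-0.7],0]
    - [[0,0,-0.3],0]
    - [[0,0,0],0]
    - [[0,0,0],0]
    - [[0,0,0],0]
    - [[0,0,0],0]

```text
time: 16.75
ee_pos: [0.5126, -0.1299, 0.1036]
eef_rot: [0.644, 0.765, 0.0, 0.0]
ft_force: [-0.1, 0.7, 0.1]
width: 0.0872
grip_force: 0.0
```

Request:
drive_tool:
  series:
    - [[0,0,0],0]
    - [[0,0,0],0]
    - [[0,0,0],0]
    - [[0,0,0],0]
    - [[0,0,0],0]
    - [[0,0,0],0]
    - [[0,0,0],0]
    - [[0,0,0],0]
    - [[0,0,0],0]
    - [[0,0,0],0]
  hand: 1
  newtons: 55

```text
time: 18.0
ee_pos: [0.5125, -0.1299, 0.1034]
eef_rot: [0.644, 0.765, 0.0, 0.0]
ft_force: [0.9, 0.1, 1.0]
width: 0.0615
grip_force: 55.0
```

Run:
```python
from h import *
s,p=st()
```

```text
t 18.0 pos [ 0.5125 -0.1299  0.1034] slicer [-126.4   -0.   103.4] closing 9.75 F [0.9 0.1 1. ] M [ 0.04 -0.31  0.14] w 0.0615 grip 55.00300884246826 j [ 0.67  0.29 -0.58  1.84  0.18  1.07  0.19]
```

Request:
drive_tool:
  series:
    - [[-0.03,0.2,0],0]
    - [[-0.03,0.2,0],0]
    - [[-0.04,0.2,0],0]
    - [[-0.03,0.2,0],0]
    - [[-0.03,0.2,0],0]
    - [[-0.04,0.2,0],0]
    - [[-0.03,0.2,0],0]
    - [[-0.04,0.2,0],0]
    - [[0,0,0],0]
    - [[0,0,0],0]

```text
time: 19.25
ee_pos: [0.5096, -0.1136, 0.1032]
eef_rot: [0.644, 0.765, 0.0, -0.0]
ft_force: [1.4, 1.0, -5.1]
width: 0.0609
grip_force: 55.0
```

Request:
drive_tool:
  series:
    - [[-0.01,0.06,0],0]
    - [[-0.01,0.06,0],0]
    - [[-0.01,0.06,0],0]
    - [[-0.01,0.06,0],0]
    - [[-0.01,0.06,0],0]
    - [[-0.01,0.06,0],0]
    - [[-0.01,0.06,0],0]
    - [[-0.01,0.06,0],0]
    - [[-0.01,0.06,0],0]
    - [[-0.01,0.06,0],0]

```text
time: 20.5
ee_pos: [0.5087, -0.1078, 0.1033]
eef_rot: [0.644, 0.765, 0.0, -0.0]
ft_force: [0.1, 0.1, -5.2]
width: 0.0615
grip_force: 55.0
```

Request:
drive_tool:
  series:
    - [[-0.01,0.06,0],0]
    - [[-0.01,0.06,0],0]
    - [[-0.01,0.06,0],0]
    - [[-0.01,0.06,0],0]
    - [[-0.01,0.06,0],0]
    - [[-0.01,0.06,0],0]
    - [[-0.01,0.06,0],0]
    - [[-0.01,0.06,0],0]
    - [[-0.01,0.06,0],0]
    - [[-0.01,0.06,0],0]

```text
time: 21.75
ee_pos: [0.5077, -0.1018, 0.1034]
eef_rot: [0.644, 0.765, 0.0, -0.0]
ft_force: [-0.2, 0.9, -4.2]
width: 0.0617
grip_force: 55.0
```

Run:
```python
from h import *
s,p=st()
```

```text
t 21.75 pos [ 0.5077 -0.1018  0.1034] slicer [-154.8   -0.   103.4] closing 9.76 F [-0.2  0.9 -4.2] M [ 0.16 -0.07  0.01] w 0.0617 grip 54.9976247549057 j [ 0.64  0.27 -0.6   1.87  0.17  1.06  0.15]
```

Request:
drive_tool:
  series:
    - [[-0.01,0.05,0],0]
    - [[-0.01,0.05,0],0]
    - [[-0.01,0.05,0],0]
    - [[-0.01,0.05,0],0]
    - [[-0.01,0.05,0],0]
    - [[-0.01,0.05,0],0]
    - [[-0.01,0.05,0],0]
    - [[-0.01,0.05,0],0]
    - [[0,0,0],0]
    - [[0,0,0],0]

```text
time: 23.0
ee_pos: [0.507, -0.0979, 0.1034]
eef_rot: [0.644, 0.765, 0.0, 0.0]
ft_force: [0.2, -0.6, -4.9]
width: 0.0612
grip_force: 55.0
```

Request:
drive_tool:
  series:
    - [[-0.01,0.04,0],0]
    - [[-0.01,0.04,0],0]
    - [[0,0.04,0],0]
    - [[-0.01,0.04,0],0]
    - [[-0.01,0.04,0],0]
    - [[0,0.04,0],0]
    - [[-0.01,0.04,0],0]
    - [[0,0.04,0],0]
    - [[0,0,0],0]
    - [[0,0,0],0]

```text
time: 24.25
ee_pos: [0.5065, -0.0947, 0.1034]
eef_rot: [0.644, 0.765, 0.0, 0.0]
ft_force: [0.5, 0.1, -5.3]
width: 0.0615
grip_force: 55.0
```

Request:
drive_tool:
  series:
    - [[-0.01,0.04,0],0]
    - [[-0.01,0.04,0],0]
    - [[0,0.04,0],0]
    - [[-0.01,0.04,0],0]
    - [[-0.01,0.04,0],0]
    - [[0,0.04,0],0]
    - [[-0.01,0.04,0],0]
    - [[0,0.04,0],0]
    - [[0,0,0],0]
    - [[0,0,0],0]

```text
time: 25.5
ee_pos: [0.506, -0.0918, 0.1034]
eef_rot: [0.645, 0.765, -0.0, 0.0]
ft_force: [1.0, -3.6, -5.3]
width: 0.0615
grip_force: 55.0
```

Request:
drive_tool:
  series:
    - [[-0.01,0.04,0],0]
    - [[0,0.04,0],0]
    - [[-0.01,0.04,0],0]
    - [[0,0,0],0]
    - [[0,0,0],0]
    - [[0,0,0],0]
    - [[0,0,0],0]
    - [[0,0,0],0]
    - [[0,0,0],0]
    - [[0,0,0],0]

```text
time: 26.75
ee_pos: [0.506, -0.0918, 0.1036]
eef_rot: [0.645, 0.764, -0.0, 0.001]
ft_force: [1.4, -8.5, -5.1]
width: 0.061
grip_force: 55.0
```

The stop is confirmed: no further motion and -8.5 N. I'll back off about 3 mm, then lift straight up.

Request:
drive_tool:
  series:
    - [[0.04,-0.2,0],0]
    - [[0.03,-0.22,0],0]
    - [[0,0,0],0]
    - [[0,0,0.2],0]
    - [[0,0,0.3],0]
    - [[0,0,0.3],0]
    - [[0,0,0.3],0]
    - [[0,0,0.3],0]
    - [[0,0,0.3],0]
    - [[0,0,0],0]

```text
time: 28.0
ee_pos: [0.5066, -0.0944, 0.1207]
eef_rot: [0.644, 0.765, 0.0, 0.0]
ft_force: [0.3, -0.1, -4.9]
width: 0.0613
grip_force: 55.0
```

Run:
```python
from h import *
s,p=st()
```

```text
t 28.0 pos [ 0.5066 -0.0944  0.1207] slicer [-1.622e+02  1.000e-01  1.207e+02] closing 9.75 F [ 0.3 -0.1 -4.9] M [ 0.1  -0.09 -0.02] w 0.0613 grip 54.997737407684326 j [ 0.64  0.24 -0.61  1.86  0.16  1.09  0.14]
```

Request:
drive_tool:
  series:
    - [[0,0,0.5],0]
    - [[0,0,0.7],0]
    - [[0,0,0.9],0]
    - [[0,0,1],0]
    - [[0,0,1],0]
    - [[0,0,1],0]
    - [[0,0,1],0]
    - [[0,0,0.7],0]
    - [[0,0,0.4],0]
    - [[0,0,0],0]

```text
time: 29.25
ee_pos: [0.5065, -0.0944, 0.1925]
eef_rot: [0.644, 0.765, 0.0, 0.0]
ft_force: [0.4, -1.0, -5.7]
width: 0.0614
grip_force: 55.0
```

Run:
```python
from h import *
s,p=st()
d=snap('scene','s2.png'); c=wrist(s,'w7.png')
b=cv2.resize(d['color'][140:290,290:410,::-1],None,fx=4,fy=4,interpolation=cv2.INTER_CUBIC)
cv2.imwrite('pics/c2.png',b)
```

```text
t 29.25 pos [ 0.5065 -0.0944  0.1925] slicer [-162.3    0.   192.5] closing 9.75 F [ 0.4 -1.  -5.7] M [ 0.12 -0.11 -0.  ] w 0.0614 grip 54.99760329723358 j [ 0.66  0.17 -0.62  1.77  0.1   1.23  0.19]
```

View pics/c2.png

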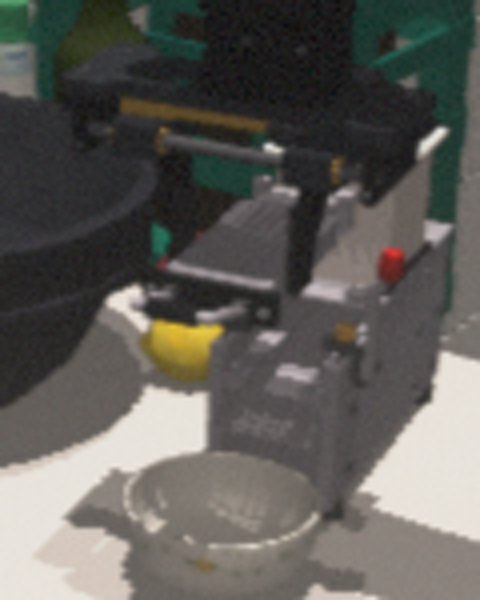

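The cassette hangs level in the gripper, the red lever at (390,265) is still up, and the bowl is unmoved. I'll carry it to the tray, turning it to lie along the tray's length.

Request:
drive_tool:
  series:
    - [[0,0.8,0.2],1]
    - [[0,1.4,0],3]
    - [[0.1,1.8,0],5]
    - [[0.1,1.8,0],6]
    - [[0.1,1.8,0],6]
    - [[0.1,1.8,0],6]
    - [[0.1,1.8,0],6]
    - [[0.1,1.8,0],6]
    - [[0.1,1.8,0],6]
    - [[0,1.8,0],6]

```text
time: 30.6
ee_pos: [0.5131, 0.0734, 0.1944]
eef_rot: [0.249, 0.968, 0.0, -0.0]
ft_force: [-0.2, 0.3, -5.3]
width: 0.0612
grip_force: 55.0
```

Request:
drive_tool:
  series:
    - [[0,1.8,0],6]
    - [[0,1.8,0],6]
    - [[0,1.8,0],6]
    - [[0,1.6,0],5]
    - [[0,1.2,0],3]
    - [[0,0.8,0],1.6]
    - [[0,0.3,0],0]
    - [[0,0,0],0]
    - [[0,0,0],0]
    - [[0,0,0],0]

```text
time: 31.85
ee_pos: [0.5136, 0.1642, 0.1944]
eef_rot: [0.015, 1.0, -0.0, 0.0]
ft_force: [0.5, -0.3, -4.8]
width: 0.0616
grip_force: 55.0
```

Run:
```python
from h import *
s,p=st()
c=snap('top','t2.png')
a=c['color'][180:350,140:300,::-1]
cv2.imwrite('pics/c3.png',cv2.resize(a,None,fx=3.5,fy=3.5,interpolation=cv2.INTER_CUBIC))
w=wrist(s,'w8.png')['color'][:,:,::-1]
cv2.imwrite('pics/c3.png',np.hstack([cv2.resize(w,(400,300)),cv2.resize(a,(300,300),interpolation=cv2.INTER_CUBIC)]))
```

```text
t 31.85 pos [0.5136 0.1642 0.1944] slicer [-416.    50.5  194.4] closing 88.31 F [ 0.5 -0.3 -4.8] M [ 0.1   0.03 -0.  ] w 0.0616 grip 54.997621178627014 j [ 0.4   0.29 -0.92  1.7   0.24  1.27  0.97]
```

View pics/c3.png

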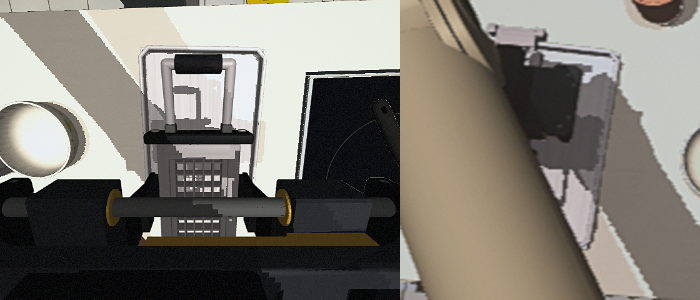

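The wrist half shows the bezel centred over the tray, whose near corners are at (145,50) and (265,48) in the crop, with the bar at (198,63). A quick numeric check before lowering:

Run:
```python
from h import *
s=r.read_state();c=wrist(s,'w9.png')
for u in((145,50),(265,48)): print(atz(c,u[0]*1.6,u[1]*1.6,.021))
for u in((143,137),(255,137)): print('bezel',atz(c,u[0]*1.6,u[1]*1.6,.2))
print('bar',atz(c,198*1.6,63*1.6,.19))
```

```text
[0.3810167 0.0925874 0.021    ]
[0.38322368 0.26276999 0.021     ]
bezel [0.46925949 0.12632681 0.2       ]
bezel [0.47150724 0.20677952 0.2       ]
bar [0.41982095 0.16726492 0.19      ]
```

Request:
drive_tool:
  series:
    - [[0,0.3,-1],0]
    - [[0,0.2,-2],0]
    - [[0,0,-2.3],0]
    - [[0,0,-2.5],0]
    - [[0,0,-2.5],0]
    - [[0,0,-2.2],0]
    - [[0,0,-1.8],0]
    - [[0,0,-1.3],0]
    - [[0,0,-0.7],0]
    - [[0,0,-0.2],0]

```text
time: 33.25
ee_pos: [0.5135, 0.1697, 0.0293]
eef_rot: [0.014, 1.0, 0.0, -0.0]
ft_force: [-0.0, -0.3, -4.6]
width: 0.0613
grip_force: 55.0
```

Request:
drive_tool:
  series:
    - [[0,0,-0.1],0]
    - [[0,0,-0.1],0]
    - [[0,0,-0.1],0]
    - [[0,0,-0.1],0]
    - [[0,0,-0.1],0]
    - [[0,0,-0.1],0]
    - [[0,0,-0.1],0]
    - [[0,0,-0.1],0]
    - [[0,0,-0.1],0]
    - [[0,0,0],0]

```text
time: 34.5
ee_pos: [0.5134, 0.1696, 0.0203]
eef_rot: [0.014, 1.0, 0.0, -0.0]
ft_force: [-0.3, 0.1, -5.1]
width: 0.0612
grip_force: 55.0
```

Contact is expected at about z 0.0145.

Request:
drive_tool:
  series:
    - [[0,0,-0.06],0]
    - [[0,0,-0.06],0]
    - [[0,0,-0.06],0]
    - [[0,0,-0.06],0]
    - [[0,0,-0.06],0]
    - [[0,0,-0.06],0]
    - [[0,0,-0.06],0]
    - [[0,0,-0.06],0]
    - [[0,0,0],0]
    - [[0,0,0],0]

```text
time: 35.75
ee_pos: [0.5137, 0.1696, 0.0159]
eef_rot: [0.014, 1.0, -0.0, 0.0]
ft_force: [-2.0, -0.1, 2.3]
width: 0.0617
grip_force: 55.0
```

Request:
drive_tool:
  series:
    - [[0,0,-0.03],0]
    - [[0,0,-0.03],0]
    - [[0,0,-0.03],0]
    - [[0,0,-0.03],0]
    - [[0,0,0],0]
    - [[0,0,0],0]
    - [[0,0,0],0]
    - [[0,0,0],0]
    - [[0,0,0],0]
    - [[0,0,0],0]

```text
time: 37.0
ee_pos: [0.5139, 0.1696, 0.0153]
eef_rot: [0.014, 1.0, -0.0, 0.0]
ft_force: [-4.4, -3.5, 14.9]
width: 0.0614
grip_force: 55.0
```

Request:
drive_tool:
  series:
    - [[0,0,0.05],0]
    - [[0,0,0],0]
    - [[0,0,0],0]
    - [[0,0,0],0]
    - [[0,0,0],0]
    - [[0,0,0],0]
    - [[0,0,0],0]
    - [[0,0,0],0]
    - [[0,0,0],0]
    - [[0,0,0],0]
  newtons: 5

```text
time: 38.25
ee_pos: [0.5139, 0.1696, 0.0152]
eef_rot: [0.014, 1.0, 0.0, 0.0]
ft_force: [-1.6, -1.8, 6.6]
width: 0.0617
grip_force: 5.0
```

Request:
drive_tool:
  series:
    - [[0,0,0],0]
    - [[0,0,0],0]
    - [[0,0,0],0]
    - [[0,0,0],0]
    - [[0,0,0],0]
    - [[0,0,0],0]
    - [[0,0,0],0]
    - [[0,0,0],0]
    - [[0,0,0],0]
    - [[0,0,0],0]
  hand: 0

```text
time: 39.5
ee_pos: [0.5135, 0.1696, 0.0149]
eef_rot: [0.014, 1.0, 0.0, -0.0]
ft_force: [0.2, -0.2, 0.3]
width: 0.0871
grip_force: 0.0
```

Request:
drive_tool:
  series:
    - [[0,0,0.5],0]
    - [[0,0,1],0]
    - [[0,0,2],0]
    - [[0,0,3],0]
    - [[0,0,3],0]
    - [[0,0,3],0]
    - [[0,0,3],0]
    - [[0,0,2],0]
    - [[0,0,0],0]
    - [[0,0,0],0]

```text
time: 40.75
ee_pos: [0.5131, 0.1693, 0.1891]
eef_rot: [0.014, 1.0, -0.0, -0.0]
ft_force: [-0.1, -0.3, -0.8]
width: 0.0869
grip_force: 0.0
```

Run:
```python
from h import *
s,p=st()
a=snap('scene','s3.png')['color'][:,:,::-1]; w=wrist(s,'w10.png')['color'][:,:,::-1]
A=cv2.resize(a[150:390,180:420],(480,480),interpolation=cv2.INTER_CUBIC)
cv2.imwrite('pics/c4.png',np.hstack([A,cv2.resize(w,(320,480))]))
```

```text
t 40.75 pos [0.5131 0.1693 0.1891] slicer [-421.1   50.9  189.1] closing 88.35 F [-0.1 -0.3 -0.8] M [ 0.1  -0.16 -0.01] w 0.0869 grip 0.0 j [ 0.39  0.3  -0.93  1.7   0.25  1.26  0.95]
```

View pics/c4.png

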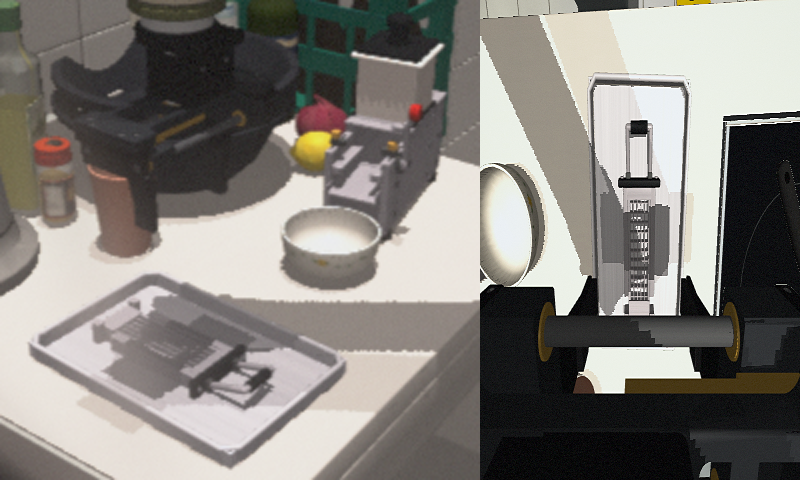

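The cassette lies flat and right side up inside the tray, the lever at (415,112) is up, the bowl and tumbler are in place, and the gripper touches nothing.

```bash
python3 -c "
from bench import r
print(r.close_job())"
```

```text
the job is handed in; nothing more can be done
None
```

The job is handed in: the cassette lies flat and right side up in the tray with the lever left up and the bowl and tumbler in place (the arm never went near the spice jar); one finger briefly pushed about 50 N on the lever at its upper stop before I backed off.

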